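# Roll down a tablet's new back cover

## Task

Take the hand roller from its rest and roll the new back cover down onto the tablet in the repair cradle, with a steady, moderate press all along its length, until every part of it is bedded home on its tape; do not press so hard that the display underneath cracks, and press with the roller only. Then park the roller upright in its rest again, and leave the other things on the bench alone.

Things in the scene. Friction and masses are not known exactly. Their poses are not given: they have to be found in the camera images.
- jig: repair cradle, fixed: aluminium base 240 (x) x 150 (y) mm, on it a tilting steel bed with a black tablet (200 x 120 mm) lying back up, its length along the cradle's x, held by four low corner stops. On the tablet lies the new grey back cover, a sheet 180 mm (x) by 100 mm (y) in the middle of the cradle. Origin: centre of the base's underside; z up
- cover_mid (a point): point on the cradle, 53 mm above its origin, axes as the cradle's: where the middle of the cover's top lies once bedded. Before, the cover stands 3 mm higher on adhesive foam tape. The tape begins to give under a press of about 6 N, is bedded home by a steady 15 to 20 N at a rolling speed up to 25 mm/s, and stays down. Keep below 25 N: over 30 N from the roller cracks the display underneath
- bed_pivot (a point): middle of the bed's pivot axis (along the cradle's y), 26 mm above the cradle's origin. The bed has been left locked out of level, by up to 6 degrees either way, so that one end of the cover is higher and the other lower than its middle, by up to 9 mm. The angle is not measured (this frame stays level with the base): feel for the surface
- roller: hand roller, 122 mm tall, about 0.4 kg: black rubber wheel, 40 mm diameter, 70 mm wide, axle along the roller's y, so it rolls along the roller's x. Aluminium yoke over it with a cross bar 30 mm (x) by 124 mm (y), 50 to 58 mm above the wheel's lowest point, and an upright wooden grip above. Origin: the wheel's lowest point, mid width; z up along the grip. Same front and back
- roller_grip (a point): middle of the roller's upright wooden grip, 96 mm above the roller's origin. The grip is 28 mm (x) by 36 mm (y) and 52 mm high, with free space all round
- roller_wheel (a joint): angle that the roller's wheel has turned in its yoke, rad, 0 at the start; rolling along the roller's +x counts up, 20 mm per rad
- dock: the roller's wooden rest, fixed: base 80 (x) x 160 (y) x 12 mm and two uprights, 94 mm apart (y), with a saddle on top of each, 67 mm high, between lips 7 mm high and 40 mm apart (x). The roller's cross bar lies in the saddles, the wheel hangs between the uprights, with 4 mm play in x and y. Origin: centre of the base's underside
- dock_seat (a point): where the roller's origin (lowest point of its wheel) is when parked, 17 mm above the bench in the middle of the rest; axes as the rest's, the roller's y along its y
- cover1 (a joint): section 1 of 9 of the cover sheet (20 mm long, centre at x = -80 mm in the cradle's frame): how far it has gone down, in m: 0 = still proud on its tape, 0.003 = fully home. The sheet bends; each section is pressed through its own tape, so only the part under the wheel and a little beside it goes down
- cover2 (a joint): section 2 of 9 of the cover sheet (20 mm long, centre at x = -60 mm in the cradle's frame): how far it has gone down, in m: 0 = still proud on its tape, 0.003 = fully home
- cover3 (a joint): section 3 of 9 of the cover sheet (20 mm long, centre at x = -40 mm in the cradle's frame): how far it has gone down, in m: 0 = still proud on its tape, 0.003 = fully home
- cover4 (a joint): section 4 of 9 of the cover sheet (20 mm long, centre at x = -20 mm in the cradle's frame): how far it has gone down, in m: 0 = still proud on its tape, 0.003 = fully home
- cover5 (a joint): section 5 of 9 of the cover sheet (20 mm long, centre at x = 0 mm in the cradle's frame): how far it has gone down, in m: 0 = still proud on its tape, 0.003 = fully home
- cover6 (a joint): section 6 of 9 of the cover sheet (20 mm long, centre at x = 20 mm in the cradle's frame): how far it has gone down, in m: 0 = still proud on its tape, 0.003 = fully home
- cover7 (a joint): section 7 of 9 of the cover sheet (20 mm long, centre at x = 40 mm in the cradle's frame): how far it has gone down, in m: 0 = still proud on its tape, 0.003 = fully home
- cover8 (a joint): section 8 of 9 of the cover sheet (20 mm long, centre at x = 60 mm in the cradle's frame): how far it has gone down, in m: 0 = still proud on its tape, 0.003 = fully home
- cover9 (a joint): section 9 of 9 of the cover sheet (20 mm long, centre at x = 80 mm in the cradle's frame): how far it has gone down, in m: 0 = still proud on its tape, 0.003 = fully home
- phone: cordless telephone handset, black, 150 x 46 x 18 mm, lying flat; leave it alone
- charger: small black plug-in power supply, 62 x 34 x 28 mm; leave it alone
- screw_jar: small clear jar with a white cap, 34 mm across, 45 mm high, standing; leave it alone
- screwdriver: screwdriver with a blue handle, lying; leave it alone
- pliers: pliers with red handles, about 150 mm long, lying; leave them alone
- tape_roll: roll of paper tape lying flat, 84 mm across, 19 mm high; leave it alone
Things that resemble listed ones, but are neither listed nor needed, are in the scene too. There is more than one size of the roller; the job needs the largest.

How it is judged:
By the outcome, as a careful person would: the job done as asked, in the order asked, and still so for the second after the job is handed in, with the robot touching nothing.
It also fails if it takes over 72 s, if anything falls off the work surface, if the arm or the gripper's body presses on something with over 40 N, if the wrist force passes 120 N, or if a joint passes its speed limit or range.

## Robot

A 6-joint arm with a two-finger parallel gripper is mounted at the origin on the work surface. World frame = base frame: x ahead of the robot, y to its left, z up, the work surface at z = 0. Lengths are in m, angles in rad, forces in N, time in s.
With the tool pointing down it reaches from about 0.2 to 0.875 m from the base axis. Payload 3.4 kg.
Tool frame: the origin (TCP) lies on the centre line of the jaws, within the pads' length; the fingertips stand 25 mm ahead of it and the grasp point (between the pads) lies 6 mm ahead of it; z points along the fingers, y is the line along which they close (so a half turn about z gives the same grasp; the last joint's range is limited). The gripper opens to 94 mm and grips with 3 to 60 N. Pads are 16 mm wide; open, the fingers measure 119 mm over their backs; the gripper's body (75 mm by 177 mm) begins 78 mm behind the grasp point.
Start: joints at [-1.273, 0.276, 1.505, -0, 1.361, -0.121], TCP at [0.234, -0.525, 0.23] pointing down, gripper open.
Joint ranges: [-2.89, 2.89], [-0.75, 2.08], [0.22, 2.7], [-1.18, 4.32], [0.11, 2.71], [-2.7, 2.7]. Speed limits (rad/s): [2.57, 2.57, 3.14, 3.14, 3.14, 3.14].

## Interface

Orientations are given as a rotation vector (axis times angle).
In Python, from bench import bot, get_image, silhouettes, place_of gives the robot as it stands.
- The arm moves only by the tool jog_arm, never from a script. Its argument "targets" is a list of rows, each a list of 5 numbers: the closure in counts, from 0 (fully open) to 255 (shut), then the shift along the tool's x, y, z in mm, then the turn about the tool's z in rad. In form: [[gripper, dx, dy, dz, twist], ...]. A call has exactly 5 rows; each row shifts and turns the commanded pose from where the row before left it, along the tool's axes as they then stand; what a row does not reach is not made up. A row lasts 1/8 s, in which the tool goes at most 62.5 mm and 10.7 degrees, less where a joint would pass 70% of its speed; a pose out of reach is approached as far as the arm can. A call with a gripper value outside its range is refused whole. The fingers move at their own pace and stop on an object; "grip_force" is the grip in N (left out, the last holds). Time passes only in rows, so rows that do not move let the fingers close, or fill a call up. It gives the time, the measured TCP pose, the force, the opening and the grip force at its end, in the units of the state.
- bot.read_state(): the state, without advancing time (a new reading comes with each control period).
- get_image(name): name is "side" or "top" or "wrist"; returns a dict with "frame" (400x640x3 uint8, blue, green, red), "mtx" (3x3 intrinsics, pixels), "R" (3x3) and "t" (3): a world point X has camera coordinates R X + t. Camera axes: x right, y down, z forward; pixel columns grow to the right and rows downward; lengths in m; the calibration is good to about 2 mm. A picture is of the moment at which its call begins. There is no depth.
- bot.job_done(): hands the job in; it is judged then, once.
Trained networks look in the newest picture that a camera, given by its name, has taken for a name from the list of things; names that differ only in an ending like _2 or _b are one class to them, and where a whole thing is asked for, a point or a joint stands for the part that bears it (a point fixed in the world has none). Each returns a list of dicts, best first, with "confidence" (0 to 1); they miss things now and then, are a little off and sometimes report something else, mostly with a low value. They report only what shows in the picture. A call takes as long as a camera call. They do not tell look-alikes from the thing itself.
- silhouettes(camera, thing): "mask" (400x640 bool, what is visible of it) and "box" ([left, top, right, bottom] in pixels, round what is visible of it).
- place_of(camera, thing): "point" ([column, row] in pixels: a listed point, or the origin of a listed thing).
The state is a dict: "time_s": time; "qpos": joint angles; "qvel": joint speeds; "tau": joint torques, N m; "eef_pos": TCP position; "tcp_rot": TCP orientation; "contact_force": force on the tool from outside, world axes, zero at the start; "wrist_torque": the same for the moment, N m; "opening": finger opening in m; "grip_force": force on a finger pad.
Only numpy, scipy, OpenCV 4.12 (cv2) and the standard library are available. Lean on these libraries where they do the work, as an engineer would, in place of code of your own. Each camera call takes 0.05 s, during which the arm holds its last target. There are 200 camera calls.

## Working session

There is one attempt and no reset: what is moved stays moved. The work goes in short steps, Python scripts to look and compute and a tool call to move; the robot and the scene stay as the last step left them, time stands still between calls to the robot, and variables do not carry over. Pictures are saved under pics/ and viewed, at most 10 in all, crops included, and the job is handed in when it is done.

Besides the shell and the picture viewer there is one more tool, called after "Request:" as name(argument=value, ...) on one line, values as JSON. jog_arm: Moves the arm, as the interface text tells. Its arguments: {"type":"object","properties":{"targets":{"type":"array"},"grip_force":{"type":"number"}},"required":["targets"]}

```bash
mkdir -p pics; ls; cat > h.py <<'E'
import numpy as np, cv2
from bench import bot, get_image, silhouettes, place_of
from scipy.spatial.transform import Rotation as Ro
def ray(im,p):
    d=im["R"].T@np.linalg.inv(im["mtx"])@np.array([p[0],p[1],1.]); c=-im["R"].T@im["t"]; return c,d
def onz(im,p,z):
    c,d=ray(im,p); return c+d*(z-c[2])/d[2]
def proj(im,X):
    q=im["mtx"]@(im["R"]@np.asarray(X,float)+im["t"]); return q[:2]/q[2]
def tri(ims,ps):
    A=np.zeros((3,3));b=np.zeros(3)
    for im,p in zip(ims,ps):
        c,d=ray(im,p);d=d/np.linalg.norm(d);M=np.eye(3)-np.outer(d,d);A+=M;b+=M@c
    return np.linalg.solve(A,b)
E
python3 - <<'E'
from h import *
a=get_image("top");b=get_image("side")
cv2.imwrite("pics/top.png",a["frame"]);cv2.imwrite("pics/side.png",b["frame"])
for c,im in(("top",a),("side",b)):
    print(c,"cam",-im["R"].T@im["t"])
    for n in("roller","roller_grip","dock","dock_seat","jig","cover_mid"):
        for r in place_of(c,n): print(c,n,np.round(r["point"],1),round(r["confidence"],2))
    for r in silhouettes(c,"roller"): print(c,"sil",r["box"],round(r["confidence"],2))
print(bot.read_state())
E
```

```text
pics
top cam [0.44827891 0.00479247 1.62077718]
top roller [371.1 218.7] 0.92
top roller [364.  256.8] 0.82
top roller [323.5 193.4] 0.46
top roller_grip [327.8 188.3] 0.81
top roller_grip [377.  219.4] 0.57
top roller_grip [371.2 217.4] 0.56
top roller_grip [369.3 255.6] 0.49
top roller_grip [336.1 160.3] 0.26
top dock [371.8 216.7] 0.59
top dock_seat [264.3 219.3] 0.5
top jig [266.2 216.5] 0.71
top jig [325.2 232.3] 0.25
top cover_mid [261.  214.4] 0.89
top cover_mid [260.1 216.8] 0.67
top sil [354.7, 209.9, 394.6, 225.4] 0.8
top sil [350.5, 249.0, 381.2, 262.1] 0.48
top sil [243.9, 220.5, 273.7, 236.4] 0.22
side cam [0.51260938 1.04308985 0.66599615]
side roller [340.4 210.4] 0.98
side roller [379.2 215.8] 0.79
side roller_grip [388.4 200. ] 0.76
side roller_grip [303.1 219.4] 0.76
side roller_grip [340.5 177.4] 0.68
side roller_grip [323.5 269.4] 0.18
side dock [338.5 212.7] 0.64
side dock [350.  244.3] 0.41
side dock_seat [341.7 204.7] 0.64
side jig [325.2 290.9] 0.98
side jig [324.  357.8] 0.25
side cover_mid [330.  269.5] 0.97
side cover_mid [323.3 358.6] 0.33
side sil [288.4, 206.4, 318.8, 242.9] 0.73
side sil [374.3, 189.9, 389.2, 227.1] 0.71
side sil [334.2, 169.0, 348.0, 201.6] 0.67
{'time_s': 0.8, 'qpos': array([-1.27301487e+00,  2.75839314e-01,  1.50488331e+00,  2.63774985e-05,
        1.36070108e+00, -1.21027592e-01]), 'qvel': array([-1.45128781e-03,  1.38789998e-03,  3.89276720e-04, -4.88630413e-04,
       -7.80770953e-04,  2.14415557e-05]), 'tau': array([-6.36644891e-04, -4.04407167e+01, -2.37490797e+01,  7.00982264e-02,
        2.49029329e-02, -5.51643211e-06]), 'eef_pos': array([ 0.23383685, -0.52534491,  0.23053432]), 'tcp_rot': array([3.07280358e+00, 6.53023364e-01, 6.37846618e-05]), 'contact_force': array([-0.1950916 , -1.30405032, -1.01814597]), 'wrist_torque': array([-0.04628739, -0.00782854,  0.01990278]), 'grip_force': 0.0, 'opening': 0.09444611081120988}
```

View pics/top.png

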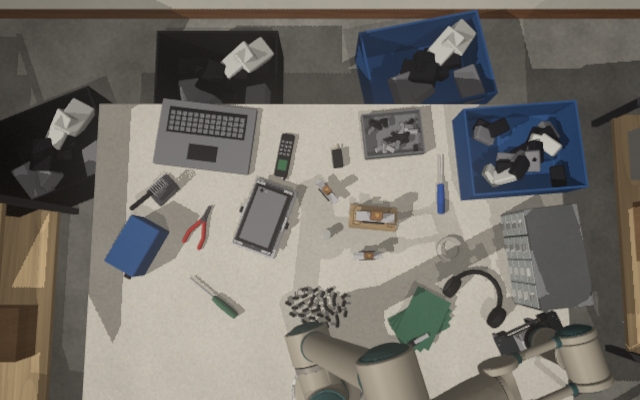

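View pics/side.png

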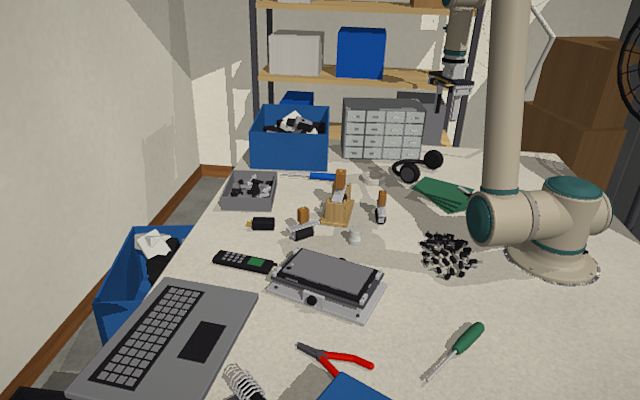

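Top: rest with a roller at about (373,216), look-alike rollers at (327,190) and (369,255), cradle at (265,217). Side: roller in the rest at (341,190), others at (303,219) and (380,208). I choose the one in the rest, since it is the tallest, and check it in a crop.

```bash
python3 - <<'E'
from h import *
a=cv2.imread("pics/top.png");b=cv2.imread("pics/side.png")
c=cv2.resize(a[168:270,228:408],None,fx=4.4,fy=4.4,interpolation=cv2.INTER_CUBIC);cv2.imwrite("pics/c1.png",c)
d=cv2.resize(b[160:325,260:395],None,fx=3.6,fy=3.6,interpolation=cv2.INTER_CUBIC);cv2.imwrite("pics/c2.png",d)
top=get_image("top");side=get_image("side")
for n,p,q in(("dock",(376,216),(340.5,177.4)),("s1",(327.8,188.3),(303.1,215)),("s2",(369.3,255.6),(382,198))):
    print(n,tri([top,side],[p,q]))
print("jigmid",tri([top,side],[(262,215),(330,269.5)]))
for n in("jig","dock"):
  for im,c in((top,"top"),(side,"side")):
    for r in silhouettes(c,n)[:2]:
        h=cv2.findContours(r["mask"].astype(np.uint8),0,2)[0]; h=max(h,key=cv2.contourArea)
        print(n,c,r["box"],round(r["confidence"],2),r["mask"].sum(),cv2.minAreaRect(h))
E
```

```text
dock [ 0.56392196 -0.15536453  0.11411691]
s1 [ 0.65500954 -0.00387409  0.06575425]
s2 [ 0.43974386 -0.13752686  0.06639115]
jigmid [0.56557027 0.21197988 0.05400015]
jig top [234.9, 177.2, 299.5, 257.7] 0.56 3258 ((264.0426940917969, 217.88414001464844), (50.571754455566406, 72.05487060546875), 20.2248592376709)
jig side [347.5, 226.0, 359.0, 247.9] 0.61 189 ((354.4098205566406, 235.9918212890625), (10.411609649658203, 18.378755569458008), 5.19442892074585)
jig side [263.5, 247.7, 388.9, 324.6] 0.59 5688 ((327.5395812988281, 283.05218505859375), (112.41700744628906, 57.753196716308594), 19.09349250793457)
dock top [349.0, 203.1, 398.4, 232.4] 0.77 829 ((372.8259582519531, 217.306640625), (48.564361572265625, 26.069181442260742), 3.012787342071533)
dock top [245.6, 222.5, 274.5, 236.2] 0.25 162 ((258.0644226074219, 228.33245849609375), (30.082443237304688, 5.600073337554932), 21.037511825561523)
dock side [320.2, 182.8, 355.1, 228.1] 0.65 729 ((338.924072265625, 205.17333984375), (26.603803634643555, 44.8035888671875), 15.52410888671875)
```

View pics/c1.png

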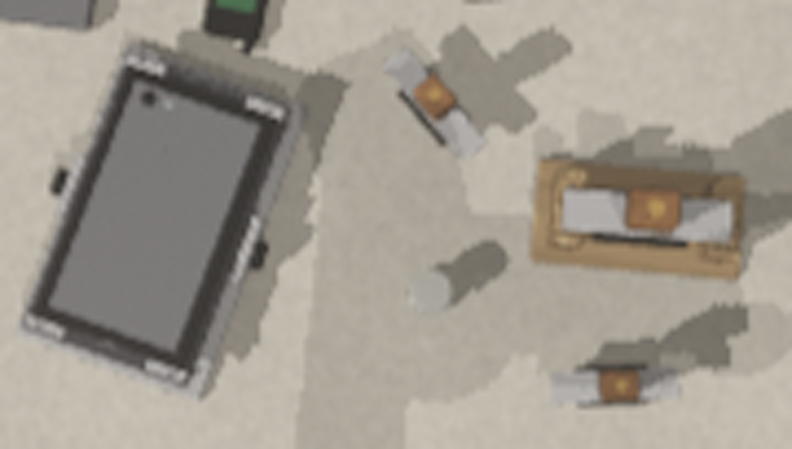

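View pics/c2.png

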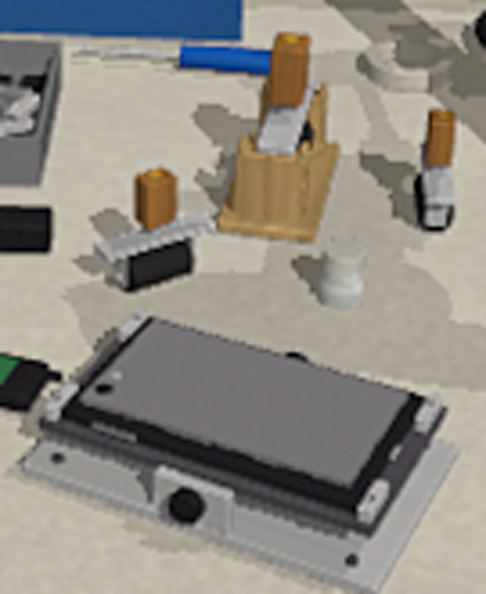

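The roller in the rest is the largest: its cross bar spans 39 px in the top view (about 124 mm), the other two about 29 px. Its grip is at top (377,216). The cover corners show at crop (139,77), (262,122), (180,352) and (48,304).

```bash
python3 - <<'E'
from h import *
top=get_image("top");side=get_image("side")
u=lambda c:(np.array(c)+.5)/4.4-.5+[228,168]
v=lambda c:(np.array(c)+.5)/3.6-.5+[260,160]
C=[onz(top,u(c),.056)[:2] for c in((139,77),(262,122),(180,352),(48,304))]
print("cover",np.round(C,3),np.mean(C,0)); 
for i,j in((3,0),(2,1),(0,1),(3,2)):
    d=C[j]-C[i];print(np.linalg.norm(d),np.degrees(np.arctan2(d[1],d[0])))
S=[v(c) for c in((143,322),(408,392),(352,487),(85,398))] # order far-left.. 
T=[u(c) for c in((262,122),(180,352),(48,304),(139,77))]
for s,t in zip(S,T): print("tri",tri([top,side],[t,s]))
g=onz(top,u((655,209)),.139);print("griptop",g, "tri",tri([top,side],[u((655,209)),v((292,40))]))
print("bar",[onz(top,u(c),.075) for c in((562,192),(562,228),(735,203),(732,240))])
B=[onz(top,u(c),.012) for c in((541,158),(745,175),(740,277),(533,262))];print("base",np.round(B,3),np.mean(B,0))
E
```

```text
cover [[0.67  0.223]
 [0.636 0.13 ]
 [0.465 0.189]
 [0.5   0.287]] [0.56802941 0.20715083]
0.18178615075132232 -20.78771967568078
0.18107759821636746 -18.937324487377133
0.09864554528897375 -110.0595756409927
0.10450479041364366 -109.6601064457488
tri [0.63949788 0.13090387 0.04625677]
tri [0.46405021 0.18946784 0.05061489]
tri [0.49777969 0.28819718 0.05093702]
tri [0.66791281 0.2233857  0.04859651]
griptop [ 0.56520257 -0.1542266   0.139     ] tri [ 0.56464848 -0.15459318  0.13558289]
bar [array([ 0.58265604, -0.09285005,  0.075     ]), array([ 0.55613564, -0.09270641,  0.075     ]), array([ 0.57478734, -0.21990001,  0.075     ]), array([ 0.54757019, -0.21729983,  0.075     ])]
base [[ 0.614 -0.081  0.012]
 [ 0.601 -0.237  0.012]
 [ 0.523 -0.232  0.012]
 [ 0.535 -0.074  0.012]] [ 0.56841832 -0.15608847  0.012     ]
```

```bash
cat >> h.py <<'E'
def pose():
    s=bot.read_state(); R=Ro.from_rotvec(s["tcp_rot"]).as_matrix()
    return s,s["eef_pos"],np.degrees(np.arctan2(R[1,0],R[0,0]))
def plan(pos,ang,n,grip=0,start=None):
    s,p,a=pose()
    if start is not None: p,a=np.array(start[:3]),start[3]
    tw=-np.radians(((ang-a+180)%360-180))/n; d=(np.array(pos)-p)/n*1000
    for i in range(n):
        t=np.radians(a)-tw*i; x=np.array([np.cos(t),np.sin(t)]);y=np.array([np.sin(t),-np.cos(t)])
        print([grip,round(float(d[:2]@x),1),round(float(d[:2]@y),1),round(float(-d[2]),1),round(float(tw),4)],end=", ")
        if i%5==4: print()
def st():
    s,p,a=pose(); print(round(s["time_s"],2),np.round(p,4),round(a,2),"F",np.round(s["contact_force"],1),"M",np.round(s["wrist_torque"],2),round(s["opening"],4),round(s["grip_force"],1))
E
python3 - <<'E'
from h import *
st(); plan([.566,-.155,.23],86,10)
E
```

```text
1.2 [ 0.2339 -0.5253  0.2305] 24.0 F [ 0.3  0.6 -0.5] M [-0.02  0.04 -0.  ] 0.0939 0.0
[0, 45.4, -20.3, 0.1, -0.1082], [0, 47.3, -15.3, 0.1, -0.1082], [0, 48.7, -10.1, 0.1, -0.1082], [0, 49.5, -4.8, 0.1, -0.1082], [0, 49.7, 0.6, 0.1, -0.1082], 
[0, 49.4, 6.0, 0.1, -0.1082], [0, 48.5, 11.3, 0.1, -0.1082], [0, 47.0, 16.4, 0.1, -0.1082], [0, 44.9, 21.4, 0.1, -0.1082], [0, 42.3, 26.1, 0.1, -0.1082],
```

Request:
jog_arm(targets=[[0,45,-20,0,-0.108],[0,47,-15,0,-0.108],[0,49,-10,0,-0.108],[0,49,-5,0,-0.108],[0,50,1,0,-0.108]])

```text
time_s: 1.82
eef_pos: [0.4008, -0.3401, 0.2307]
tcp_rot: [2.784, 1.453, 0.0]
contact_force: [1.0, -0.2, -0.2]
opening: 0.0941
grip_force: 0.0
```

Request:
jog_arm(targets=[[0,49,6,0,-0.108],[0,48,11,0,-0.108],[0,47,16,0,-0.108],[0,45,21,0,-0.108],[0,42,26,0,-0.108]])

```text
time_s: 2.45
eef_pos: [0.5657, -0.1556, 0.2306]
tcp_rot: [2.296, 2.144, 0.0]
contact_force: [-0.4, -0.1, -0.1]
opening: 0.0938
grip_force: 0.0
```

```bash
python3 - <<'E'
from h import *
w=get_image("wrist");cv2.imwrite("pics/w1.png",w["frame"])
st()
for n in("roller","roller_grip","dock_seat","dock"):
  for r in place_of("wrist",n)[:2]: print(n,r["point"],round(r["confidence"],2),[np.round(onz(w,r["point"],z)[:2],4) for z in(.113,.017,0)])
print([proj(w,[.566,-.155,z]) for z in(.139,.113,.017)])
E
```

```text
2.5 [ 0.5697 -0.1508  0.2304] 86.4 F [3.2 1.3 0.2] M [ 0.03 -0.21  0.01] 0.0944 0.0
roller [225.7, 170.0] 0.97 [array([ 0.4774, -0.1181]), array([ 0.4445, -0.1323]), array([ 0.4387, -0.1348])]
roller [378.3, 48.2] 0.76 [array([ 0.6275, -0.0203]), array([0.6476, 0.    ]), array([0.6512, 0.0036])]
roller_grip [392.2, 33.6] 0.85 [array([ 0.6396, -0.0096]), array([0.664 , 0.0144]), array([0.6684, 0.0187])]
roller_grip [203.6, 177.7] 0.82 [array([ 0.4545, -0.1242]), array([ 0.4135, -0.1406]), array([ 0.4063, -0.1435])]
[array([318.65595329, 208.05699223]), array([318.58005283, 200.31650717]), array([318.3876296 , 180.69278761])]
```

View pics/w1.png

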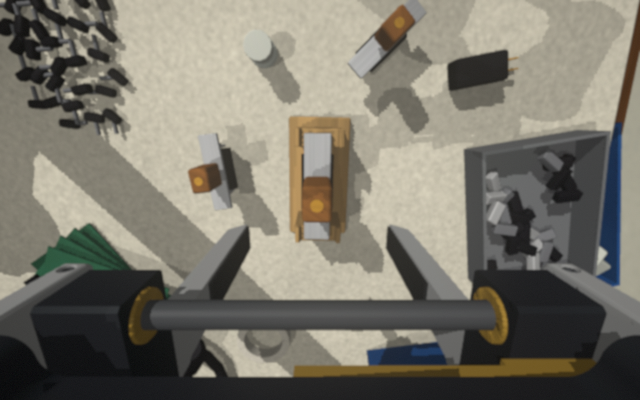

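The wrist view shows the roller in its rest in the middle: grip top at (316,207), predicted (319,208), bar and rest parallel to the tool's x. I go down open.

Request:
jog_arm(targets=[[0,0,0,20,0],[0,0,0,28,0],[0,0,0,28,0],[0,0,0,26,0],[0,0,0,11,0]], grip_force=55)

```text
time_s: 3.32
eef_pos: [0.5629, -0.1579, 0.1162]
tcp_rot: [-2.301, -2.136, 0.002]
contact_force: [0.1, 0.1, -0.5]
opening: 0.094
grip_force: 0.0
```

```bash
python3 - <<'E'
from h import *
st()
w=get_image("wrist");cv2.imwrite("pics/w2.png",w["frame"])
st()
E
```

```text
3.33 [ 0.5629 -0.1579  0.1162] 85.74 F [ 0.1  0.1 -0.5] M [-0.   -0.08  0.03] 0.094 0.0
3.38 [ 0.5628 -0.1576  0.1155] 85.75 F [-0.6 -0.1 -0.4] M [-0.   -0.01  0.01] 0.0941 0.0
```

View pics/w2.png

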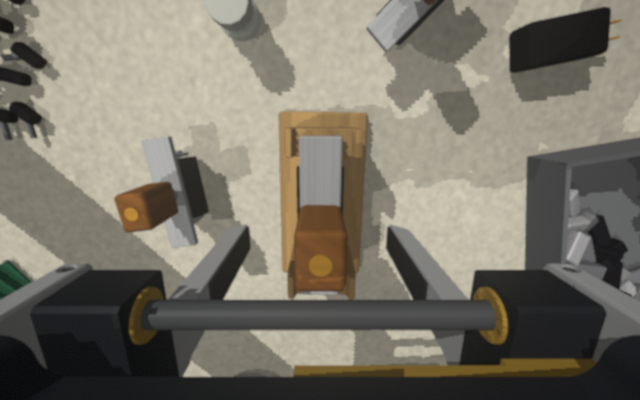

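The grip stands midway between the open fingers (grip top at (320,265), fingers at columns 245 and 390). I close.

Request:
jog_arm(targets=[[130,0,0,0,0],[200,0,0,0,0],[255,0,0,0,0],[255,0,0,0,0],[255,0,0,0,0]], grip_force=55)

```text
time_s: 4.0
eef_pos: [0.5647, -0.1569, 0.1177]
tcp_rot: [2.3, 2.14, 0.0]
contact_force: [-0.4, 0.9, -0.8]
opening: 0.0472
grip_force: 0.0
```

```bash
python3 - <<'E'
from h import *
st()
E
```

```text
4.0 [ 0.5647 -0.1569  0.1177] 85.88 F [-0.4  0.9 -0.8] M [-0.01 -0.02 -0.06] 0.0472 0.0
```

Request:
jog_arm(targets=[[255,0,0,0,0],[255,0,0,0,0],[255,0,0,0,0],[255,0,0,0,0],[255,0,0,0,0]])

```text
time_s: 4.62
eef_pos: [0.5645, -0.1568, 0.1174]
tcp_rot: [-2.3, -2.14, 0.0]
contact_force: [-0.7, 0.6, 0.2]
opening: 0.0273
grip_force: 55.0
```

```bash
python3 - <<'E'
from h import *
st()
E
```

```text
4.62 [ 0.5645 -0.1568  0.1174] 85.88 F [-0.7  0.6  0.2] M [-0.02 -0.03  0.03] 0.0273 55.0
```

Request:
jog_arm(targets=[[255,0,0,-8,0],[255,0,0,-20,0],[255,0,0,-28,0],[255,0,0,-28,0],[255,0,0,-18,0]])

```text
time_s: 5.25
eef_pos: [0.5649, -0.157, 0.2208]
tcp_rot: [2.299, 2.139, 0.001]
contact_force: [1.1, 0.8, -4.3]
opening: 0.0278
grip_force: 55.0
```

```bash
python3 - <<'E'
from h import *
st(); plan([.489,.236,.2],70,10,255,[.5645,-.1568,.2194,85.88])
E
```

```text
5.25 [ 0.5649 -0.157   0.2208] 85.87 F [ 1.1  0.8 -4.3] M [-0.04 -0.12 -0.04] 0.0278 55.0
[255, 38.6, -10.4, 1.9, 0.0277], [255, 38.3, -11.4, 1.9, 0.0277], [255, 38.0, -12.5, 1.9, 0.0277], [255, 37.6, -13.5, 1.9, 0.0277], [255, 37.3, -14.6, 1.9, 0.0277], 
[255, 36.8, -15.6, 1.9, 0.0277], [255, 36.4, -16.6, 1.9, 0.0277], [255, 35.9, -17.6, 1.9, 0.0277], [255, 35.4, -18.6, 1.9, 0.0277], [255, 34.9, -19.6, 1.9, 0.0277],
```

Request:
jog_arm(targets=[[255,20,-5,2,0.028],[255,38,-11,2,0.028],[255,45,-14,2,0.028],[255,45,-16,2,0.028],[255,45,-17,2,0.028]])

```text
time_s: 5.88
eef_pos: [0.5278, 0.0444, 0.2092]
tcp_rot: [-2.445, -1.972, 0.0]
contact_force: [0.0, 0.6, -3.3]
opening: 0.0276
grip_force: 55.0
```

Request:
jog_arm(targets=[[255,45,-18,2,0.028],[255,45,-20,2,0.028],[255,40,-20,2,0.028],[255,30,-18,2,0.028],[255,16,-11,2,0.028]])

```text
time_s: 6.5
eef_pos: [0.4881, 0.2375, 0.1991]
tcp_rot: [-2.575, -1.799, 0.001]
contact_force: [-0.6, 0.3, -3.7]
opening: 0.0277
grip_force: 55.0
```

Request:
jog_arm(targets=[[255,0,0,0,0],[255,0,0,0,0],[255,0,0,0,0],[255,0,0,0,0],[255,0,0,0,0]])

```text
time_s: 7.12
eef_pos: [0.4893, 0.2353, 0.1995]
tcp_rot: [2.577, 1.797, 0.0]
contact_force: [0.0, -0.2, -3.8]
opening: 0.0275
grip_force: 55.0
```

```bash
python3 - <<'E'
from h import *
st()
w=get_image("wrist");side=get_image("side");cv2.imwrite("pics/w3.png",np.hstack([w["frame"][:,100:540],side["frame"][130:330,220:400].repeat(2,0).repeat(2,1)]))
for c,im in(("wrist",w),("side",side)):
    for r in silhouettes(c,"jig")[:1]+silhouettes(c,"cover5")[:1]:
        h=max(cv2.findContours(r["mask"].astype(np.uint8),0,2)[0],key=cv2.contourArea)
        print(c,r["box"],round(r["confidence"],2),cv2.boxPoints(cv2.minAreaRect(h)).tolist())
E
```

```text
7.12 [0.4893 0.2353 0.1995] 69.78 F [ 0.  -0.2 -3.8] M [-0.01 -0.04  0.03] 0.0275 55.0
wrist [282.7, 113.6, 498.9, 251.2] 0.97 [[283.0, 111.0], [494.0, 111.0], [494.0, 253.0], [283.0, 253.0]]
wrist [430.0, 144.2, 460.2, 232.4] 0.96 [[430.7886962890625, 231.7508544921875], [440.855712890625, 142.40628051757812], [459.297607421875, 144.4842529296875], [449.2305908203125, 233.82882690429688]]
side [265.6, 247.9, 387.4, 322.5] 0.89 [[265.1271667480469, 293.82659912109375], [282.7214050292969, 239.0890350341797], [389.9953918457031, 273.5699462890625], [372.4011535644531, 328.3074951171875]]
side [322.3, 260.2, 347.2, 284.4] 0.8 [[322.4384765625, 283.0076599121094], [341.60772705078125, 258.3614807128906], [347.90771484375, 263.2615051269531], [328.73846435546875, 287.9076843261719]]
```

View pics/w3.png

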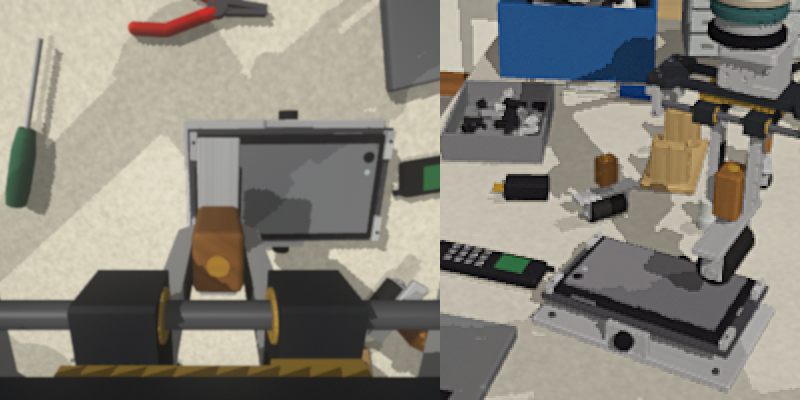

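The wrist view shows the bar parallel to the cradle; the bed pivot's ends lie at crop (288,115) and (281,249). The side view shows the wheel over the cover's near end, clear of it.

```bash
python3 - <<'E'
from h import *
w=get_image("wrist")
a=onz(w,(388,115),.026);b=onz(w,(381,249),.026);print(a,b,(a+b)/2)
# base corners top edge z~.008, crop (187,123),(393,122)
c=onz(w,(287,123),.008);d=onz(w,(493,122),.008);e=d-c;print(c,d,np.linalg.norm(e),np.degrees(np.arctan2(e[1],e[0])))
E
```

```text
[0.59127856 0.28772216 0.026     ] [0.53669166 0.13312106 0.026     ] [0.56398511 0.21042161 0.026     ]
[0.47996605 0.3191769  0.008     ] [0.71046049 0.2358804  0.008     ] 0.24508365266526622 -19.868932762783068
```

Request:
jog_arm(targets=[[255,0,0,6,0],[255,0,0,9,0],[255,0,0,9,0],[255,0,0,6,0],[255,0,0,0,0]])

```text
time_s: 8.1
eef_pos: [0.4887, 0.2356, 0.1686]
tcp_rot: [-2.576, -1.798, 0.002]
contact_force: [-0.1, -0.9, -3.6]
opening: 0.0278
grip_force: 55.0
```

Request:
jog_arm(targets=[[255,0,0,1,0],[255,0,0,1,0],[255,0,0,1,0],[255,0,0,0.5,0],[255,0,0,0,0]])

```text
time_s: 8.72
eef_pos: [0.4891, 0.2358, 0.1659]
tcp_rot: [2.576, 1.798, -0.0]
contact_force: [-1.3, -0.8, -4.2]
opening: 0.0277
grip_force: 55.0
```

Request:
jog_arm(targets=[[255,0,0,1,0],[255,0,0,1,0],[255,0,0,1,0],[255,0,0,0,0],[255,0,0,0,0]])

```text
time_s: 9.35
eef_pos: [0.4891, 0.2358, 0.1629]
tcp_rot: [2.576, 1.798, -0.0]
contact_force: [0.1, 0.4, -3.9]
opening: 0.0276
grip_force: 55.0
```

Request:
jog_arm(targets=[[255,0,0,1,0],[255,0,0,1,0],[255,0,0,1,0],[255,0,0,0,0],[255,0,0,0,0]])

```text
time_s: 9.98
eef_pos: [0.4892, 0.2358, 0.1599]
tcp_rot: [2.576, 1.798, 0.0]
contact_force: [0.6, -1.0, -3.9]
opening: 0.0281
grip_force: 55.0
```

Request:
jog_arm(targets=[[255,0,0,1,0],[255,0,0,1,0],[255,0,0,0.5,0],[255,0,0,0,0],[255,0,0,0,0]])

```text
time_s: 10.6
eef_pos: [0.4892, 0.2357, 0.1575]
tcp_rot: [2.576, 1.798, 0.0]
contact_force: [-0.7, 0.1, -3.6]
opening: 0.0277
grip_force: 55.0
```

Request:
jog_arm(targets=[[255,0,0,1,0],[255,0,0,1,0],[255,0,0,0.5,0],[255,0,0,0,0],[255,0,0,0,0]])

```text
time_s: 11.22
eef_pos: [0.49, 0.2355, 0.1564]
tcp_rot: [2.574, 1.797, 0.003]
contact_force: [-1.0, -1.2, 5.8]
opening: 0.0274
grip_force: 55.0
```

Request:
jog_arm(targets=[[255,0,0,0.5,0],[255,0,0,0.4,0],[255,0,0,0.3,0],[255,0,0,0,0],[255,0,0,0,0]])

```text
time_s: 11.85
eef_pos: [0.4904, 0.2354, 0.1559]
tcp_rot: [2.574, 1.797, 0.005]
contact_force: [-2.2, -1.8, 9.9]
opening: 0.0279
grip_force: 55.0
```

Request:
jog_arm(targets=[[255,0,0,0.4,0],[255,0,0,0.3,0],[255,0,0,0,0],[255,0,0,0,0],[255,0,0,0,0]])

```text
time_s: 12.48
eef_pos: [0.4906, 0.2353, 0.1556]
tcp_rot: [2.573, 1.797, 0.005]
contact_force: [-1.2, -2.9, 10.4]
opening: 0.0276
grip_force: 55.0
```

Request:
jog_arm(targets=[[255,0,0,0.4,0],[255,0,0,0.2,0],[255,0,0,0,0],[255,0,0,0,0],[255,0,0,0,0]])

```text
time_s: 13.1
eef_pos: [0.4907, 0.2353, 0.1553]
tcp_rot: [2.573, 1.797, 0.006]
contact_force: [-0.1, -3.4, 13.7]
opening: 0.0275
grip_force: 55.0
```

```bash
python3 - <<'E'
from h import *
st()
E
```

```text
13.1 [0.4907 0.2353 0.1553] 69.85 F [-0.1 -3.4 13.7] M [-0.78  0.35 -0.03] 0.0275 55.0
```

Request:
jog_arm(targets=[[255,0,1,0,0],[255,0,2,0,0],[255,0,2,0,0],[255,0,2,0,0],[255,0,2,0,0]])

```text
time_s: 13.72
eef_pos: [0.4988, 0.2324, 0.1551]
tcp_rot: [2.574, 1.797, 0.005]
contact_force: [-1.9, -2.4, 11.2]
opening: 0.0278
grip_force: 55.0
```

Request:
jog_arm(targets=[[255,0,2.4,0.2,0],[255,0,2.4,0.1,0],[255,0,2.4,0.1,0],[255,0,2.4,0.1,0],[255,0,2.4,0.1,0]])

```text
time_s: 14.35
eef_pos: [0.5105, 0.2281, 0.1546]
tcp_rot: [2.573, 1.797, 0.006]
contact_force: [-0.7, -2.0, 11.9]
opening: 0.0279
grip_force: 55.0
```

Request:
jog_arm(targets=[[255,0,2.4,0.3,0],[255,0,2.4,0.2,0],[255,0,2.4,0.2,0],[255,0,2.4,0.1,0],[255,0,2.4,0.1,0]])

```text
time_s: 14.98
eef_pos: [0.5219, 0.224, 0.1541]
tcp_rot: [2.573, 1.797, 0.007]
contact_force: [-1.5, -3.3, 12.5]
opening: 0.0276
grip_force: 55.0
```

Request:
jog_arm(targets=[[255,0,2.4,0.2,0],[255,0,2.4,0.2,0],[255,0,2.4,0.2,0],[255,0,2.4,0.1,0],[255,0,2.4,0.1,0]])

```text
time_s: 15.6
eef_pos: [0.5321, 0.2202, 0.1539]
tcp_rot: [2.575, 1.798, 0.005]
contact_force: [-4.8, -2.4, 17.8]
opening: 0.0277
grip_force: 55.0
```

Request:
jog_arm(targets=[[255,0,2.4,-0.2,0],[255,0,2.4,0,0],[255,0,2.4,0.1,0],[255,0,2.4,0,0],[255,0,2.4,0,0]])

```text
time_s: 16.23
eef_pos: [0.5448, 0.2156, 0.1538]
tcp_rot: [2.572, 1.796, 0.008]
contact_force: [-1.0, -3.1, 13.8]
opening: 0.0277
grip_force: 55.0
```

```bash
python3 - <<'E'
from h import *
st()
w=get_image("wrist");b=get_image("side")
cv2.imwrite("pics/w4.png",np.hstack([cv2.resize(b["frame"][200:330,250:400],None,fx=4,fy=4,interpolation=cv2.INTER_CUBIC)]))
E
```

```text
16.23 [0.5448 0.2156 0.1538] 69.85 F [-1.  -3.1 13.8] M [-0.83  0.39 -0.03] 0.0277 55.0
```

View pics/w4.png

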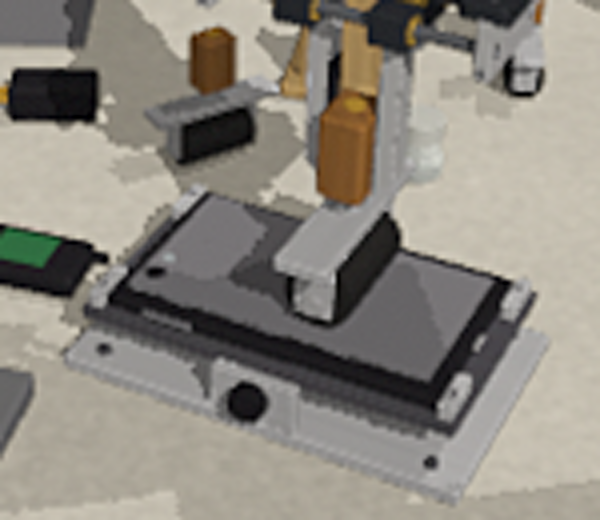

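The side view shows the wheel mid-cover at (330,270), upright. The height follows a bed slope of about 1.5° down toward the far end, consistent with bedded cover behind the wheel.

Request:
jog_arm(targets=[[255,0,2.4,0.1,0],[255,0,2.4,0,0],[255,0,2.4,0.1,0],[255,0,2.4,0,0],[255,0,2.4,0.1,0]])

```text
time_s: 16.95
eef_pos: [0.5555, 0.2117, 0.1538]
tcp_rot: [2.573, 1.797, 0.007]
contact_force: [-2.3, -3.3, 15.1]
opening: 0.028
grip_force: 55.0
```

Request:
jog_arm(targets=[[255,0,2.4,0,0],[255,0,2.4,0,0],[255,0,2.4,0,0],[255,0,2.4,0.1,0],[255,0,2.4,0,0]])

```text
time_s: 17.58
eef_pos: [0.5675, 0.2072, 0.1536]
tcp_rot: [2.572, 1.796, 0.008]
contact_force: [-1.5, -2.9, 14.5]
opening: 0.0279
grip_force: 55.0
```

Request:
jog_arm(targets=[[255,0,2.4,0.1,0],[255,0,2.4,0,0],[255,0,2.4,0,0],[255,0,2.4,0.1,0],[255,0,2.4,0,0]])

```text
time_s: 18.2
eef_pos: [0.5787, 0.2031, 0.1534]
tcp_rot: [2.572, 1.796, 0.008]
contact_force: [-1.4, -2.4, 13.4]
opening: 0.028
grip_force: 55.0
```

Request:
jog_arm(targets=[[255,0,2.4,0.1,0],[255,0,2.4,0.1,0],[255,0,2.4,0.1,0],[255,0,2.4,0,0],[255,0,2.4,0,0]])

```text
time_s: 18.82
eef_pos: [0.5893, 0.1991, 0.1531]
tcp_rot: [2.573, 1.797, 0.007]
contact_force: [-2.7, -1.8, 14.8]
opening: 0.0281
grip_force: 55.0
```

Request:
jog_arm(targets=[[255,0,2.4,0,0],[255,0,2.4,0.1,0],[255,0,2.4,0.1,0],[255,0,2.4,0,0],[255,0,2.4,0.1,0]])

```text
time_s: 19.45
eef_pos: [0.6011, 0.1948, 0.1524]
tcp_rot: [2.572, 1.796, 0.007]
contact_force: [-0.7, -2.8, 11.6]
opening: 0.0274
grip_force: 55.0
```

Request:
jog_arm(targets=[[255,0,2.4,0.3,0],[255,0,2.4,0.2,0],[255,0,2.4,0.1,0],[255,0,2.4,0.1,0],[255,0,2.4,0.1,0]])

```text
time_s: 20.08
eef_pos: [0.6124, 0.1907, 0.1522]
tcp_rot: [2.572, 1.796, 0.008]
contact_force: [-0.5, -3.5, 13.0]
opening: 0.0279
grip_force: 55.0
```

Request:
jog_arm(targets=[[255,0,2.4,0.2,0],[255,0,2.4,0.1,0],[255,0,2.4,0.1,0],[255,0,2.4,0.1,0],[255,0,2.4,0.1,0]])

```text
time_s: 20.7
eef_pos: [0.6239, 0.1865, 0.1516]
tcp_rot: [2.571, 1.796, 0.009]
contact_force: [-0.6, -1.7, 12.4]
opening: 0.0279
grip_force: 55.0
```

Request:
jog_arm(targets=[[255,0,2.4,0.2,0],[255,0,2.4,0.2,0],[255,0,2.4,0.1,0],[255,0,2.4,0.1,0],[255,0,2.4,0.1,0]])

```text
time_s: 21.32
eef_pos: [0.6355, 0.1823, 0.1513]
tcp_rot: [2.571, 1.796, 0.01]
contact_force: [-1.0, -3.0, 15.2]
opening: 0.0277
grip_force: 55.0
```

Request:
jog_arm(targets=[[255,0,2.2,0.1,0],[255,0,2,0,0],[255,0,2,0.1,0],[255,0,2,0,0],[255,0,1,0,0]])

```text
time_s: 21.95
eef_pos: [0.6441, 0.1791, 0.1511]
tcp_rot: [2.571, 1.796, 0.01]
contact_force: [-0.7, -2.6, 14.0]
opening: 0.0276
grip_force: 55.0
```

Request:
jog_arm(targets=[[255,0,0,0.1,0],[255,0,-1,0,0],[255,0,-2.5,0,0],[255,0,-2.5,-0.1,0],[255,0,-2.5,-0.1,0]])

```text
time_s: 22.58
eef_pos: [0.6367, 0.1819, 0.1514]
tcp_rot: [2.57, 1.795, 0.011]
contact_force: [-0.7, -2.7, 14.0]
opening: 0.0276
grip_force: 55.0
```

Request:
jog_arm(targets=[[255,0,-2.6,0,0],[255,0,-2.6,-0.1,0],[255,0,-2.6,0,0],[255,0,-2.6,-0.1,0],[255,0,-2.6,0,0]])

```text
time_s: 23.2
eef_pos: [0.6242, 0.1865, 0.1515]
tcp_rot: [2.571, 1.795, 0.011]
contact_force: [0.3, -3.2, 14.0]
opening: 0.028
grip_force: 55.0
```

Request:
jog_arm(targets=[[255,0,-2.6,0,0],[255,0,-2.6,-0.1,0],[255,0,-2.6,-0.1,0],[255,0,-2.6,-0.1,0],[255,0,-2.6,0,0]])

```text
time_s: 23.82
eef_pos: [0.613, 0.1907, 0.152]
tcp_rot: [2.569, 1.795, 0.013]
contact_force: [0.5, -3.6, 13.6]
opening: 0.0278
grip_force: 55.0
```

Request:
jog_arm(targets=[[255,0,-2.6,0,0],[255,0,-2.6,-0.1,0],[255,0,-2.6,0,0],[255,0,-2.6,-0.1,0],[255,0,-2.6,0,0]])

```text
time_s: 24.45
eef_pos: [0.6003, 0.1954, 0.1521]
tcp_rot: [2.57, 1.795, 0.012]
contact_force: [0.0, -3.3, 15.6]
opening: 0.0279
grip_force: 55.0
```

Request:
jog_arm(targets=[[255,0,-2.6,-0.1,0],[255,0,-2.6,-0.1,0],[255,0,-2.6,-0.1,0],[255,0,-2.6,-0.1,0],[255,0,-2.6,0,0]])

```text
time_s: 25.08
eef_pos: [0.5881, 0.2, 0.1525]
tcp_rot: [2.57, 1.795, 0.012]
contact_force: [-0.5, -2.8, 15.5]
opening: 0.0275
grip_force: 55.0
```

Request:
jog_arm(targets=[[255,0,-2.6,-0.1,0],[255,0,-2.6,-0.1,0],[255,0,-2.6,-0.1,0],[255,0,-2.6,0,0],[255,0,-2.6,0,0]])

```text
time_s: 25.7
eef_pos: [0.576, 0.2045, 0.1529]
tcp_rot: [2.57, 1.795, 0.013]
contact_force: [0.4, -3.6, 15.5]
opening: 0.0275
grip_force: 55.0
```

Request:
jog_arm(targets=[[255,0,-2.6,-0.1,0],[255,0,-2.6,-0.1,0],[255,0,-2.6,-0.1,0],[255,0,-2.6,0,0],[255,0,-2.6,0,0]])

```text
time_s: 26.32
eef_pos: [0.5637, 0.2091, 0.1531]
tcp_rot: [2.57, 1.795, 0.012]
contact_force: [0.0, -3.4, 16.2]
opening: 0.0276
grip_force: 55.0
```

Request:
jog_arm(targets=[[255,0,-2.6,-0.1,0],[255,0,-2.6,-0.1,0],[255,0,-2.6,-0.1,0],[255,0,-2.6,-0.1,0],[255,0,-2.6,0,0]])

```text
time_s: 26.95
eef_pos: [0.5513, 0.2137, 0.1532]
tcp_rot: [2.571, 1.796, 0.012]
contact_force: [-0.0, -3.1, 15.9]
opening: 0.0276
grip_force: 55.0
```

Request:
jog_arm(targets=[[255,0,-2.6,-0.1,0],[255,0,-2.6,0,0],[255,0,-2.6,-0.1,0],[255,0,-2.6,0,0],[255,0,-2.6,-0.1,0]])

```text
time_s: 27.58
eef_pos: [0.539, 0.2183, 0.1533]
tcp_rot: [2.571, 1.796, 0.012]
contact_force: [0.6, -2.7, 13.6]
opening: 0.0275
grip_force: 55.0
```

Request:
jog_arm(targets=[[255,0,-2.4,0.1,0],[255,0,-2.4,0,0],[255,0,-2.4,0,0],[255,0,-2.4,0,0],[255,0,-2.4,0,0]])

```text
time_s: 28.2
eef_pos: [0.5276, 0.2225, 0.1532]
tcp_rot: [2.572, 1.796, 0.011]
contact_force: [0.5, -3.2, 15.5]
opening: 0.0281
grip_force: 55.0
```

Request:
jog_arm(targets=[[255,0,-2.4,0,0],[255,0,-2.4,-0.1,0],[255,0,-2.4,0,0],[255,0,-2.4,0,0],[255,0,-2.4,-0.1,0]])

```text
time_s: 28.82
eef_pos: [0.5172, 0.2265, 0.1535]
tcp_rot: [2.57, 1.795, 0.013]
contact_force: [0.4, -3.8, 15.5]
opening: 0.0279
grip_force: 55.0
```

Request:
jog_arm(targets=[[255,0,-2.4,-0.1,0],[255,0,-2.4,-0.1,0],[255,0,-2.4,-0.1,0],[255,0,-2.4,0,0],[255,0,-2.4,0,0]])

```text
time_s: 29.45
eef_pos: [0.5049, 0.231, 0.1533]
tcp_rot: [2.572, 1.796, 0.011]
contact_force: [-0.7, -3.4, 13.7]
opening: 0.0277
grip_force: 55.0
```

Request:
jog_arm(targets=[[255,0,-2.4,0.1,0],[255,0,-2.4,0.1,0],[255,0,-2.4,0,0],[255,0,-2.4,0,0],[255,0,-2.4,0,0]])

```text
time_s: 30.08
eef_pos: [0.4937, 0.2352, 0.1535]
tcp_rot: [2.572, 1.796, 0.012]
contact_force: [-0.9, -2.5, 16.2]
opening: 0.028
grip_force: 55.0
```

Request:
jog_arm(targets=[[255,0,-2,0,0],[255,0,-2,0,0],[255,0,-2,0,0],[255,0,-1,0,0],[255,0,0,0,0]])

```text
time_s: 30.7
eef_pos: [0.4872, 0.2377, 0.1534]
tcp_rot: [2.572, 1.796, 0.012]
contact_force: [-0.8, -2.3, 15.6]
opening: 0.0275
grip_force: 55.0
```

```bash
python3 - <<'E'
from h import *
st()
b=get_image("side");w=get_image("wrist")
k=cv2.resize(b["frame"][200:330,250:400],None,fx=3,fy=3,interpolation=cv2.INTER_CUBIC)
m=w["frame"][90:270,250:520];m=cv2.resize(m,None,fx=1.28,fy=1.28,interpolation=cv2.INTER_CUBIC)
o=np.zeros((390,800,3),np.uint8);o[:390,:450]=k;m=m[:390,:345];o[:m.shape[0],452:452+m.shape[1]]=m
cv2.imwrite("pics/w5.png",o)
E
```

```text
30.7 [0.4872 0.2377 0.1534] 69.86 F [-0.8 -2.3 15.6] M [-0.76  0.12 -0.04] 0.0275 55.0
```

View pics/w5.png

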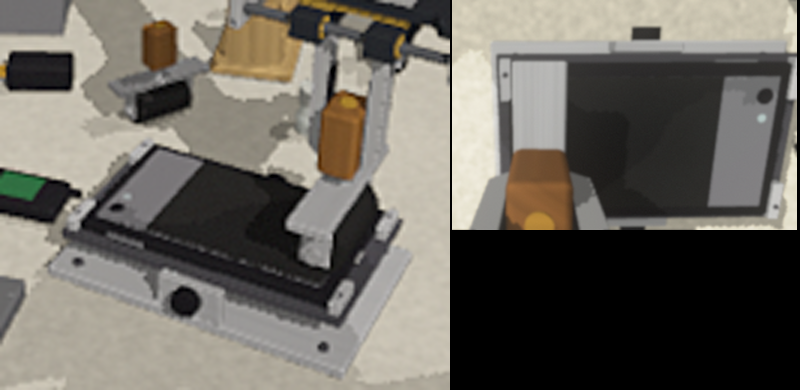

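The picture shows bedded sections turned black; the two far sections (crop x 712–768, grey) are still not home, and sections 1–2 are hidden under the bar. I press the near end once more, then deal with the far end at about 20 N.

Request:
jog_arm(targets=[[255,0,1,0.1,0],[255,0,2,0,0],[255,0,2,0,0],[255,0,2,0,0],[255,0,2,0,0]])

```text
time_s: 31.42
eef_pos: [0.4948, 0.2348, 0.1535]
tcp_rot: [2.574, 1.797, 0.01]
contact_force: [-3.2, -2.0, 18.6]
opening: 0.0278
grip_force: 55.0
```

Request:
jog_arm(targets=[[255,0,2.4,0.1,0],[255,0,2.4,0,0],[255,0,2.4,0,0],[255,0,2.4,0,0],[255,0,2.4,0,0]])

```text
time_s: 32.05
eef_pos: [0.5065, 0.2306, 0.1532]
tcp_rot: [2.573, 1.796, 0.011]
contact_force: [-1.8, -2.4, 16.5]
opening: 0.0277
grip_force: 55.0
```

Request:
jog_arm(targets=[[255,0,2.4,0.1,0],[255,0,2.4,0,0],[255,0,2.4,0.1,0],[255,0,2.4,0,0],[255,0,2.4,0,0]])

```text
time_s: 32.67
eef_pos: [0.5178, 0.2264, 0.1535]
tcp_rot: [2.573, 1.797, 0.011]
contact_force: [-0.5, -2.2, 17.1]
opening: 0.0278
grip_force: 55.0
```

```bash
python3 - <<'E'
from h import *
st()
b=get_image("side");w=get_image("wrist")
k=cv2.resize(b["frame"][200:330,250:400],None,fx=3,fy=3,interpolation=cv2.INTER_CUBIC)
m=w["frame"][90:270,180:460];m=cv2.resize(m,None,fx=1.24,fy=1.24,interpolation=cv2.INTER_CUBIC)
o=np.zeros((390,800,3),np.uint8);o[:390,:450]=k;m=m[:390,:345];o[:m.shape[0],452:452+m.shape[1]]=m
cv2.imwrite("pics/w6.png",o)
E
```

```text
32.67 [0.5178 0.2264 0.1535] 69.86 F [-0.5 -2.2 17.1] M [-0.71  0.24 -0.01] 0.0278 55.0
```

View pics/w6.png

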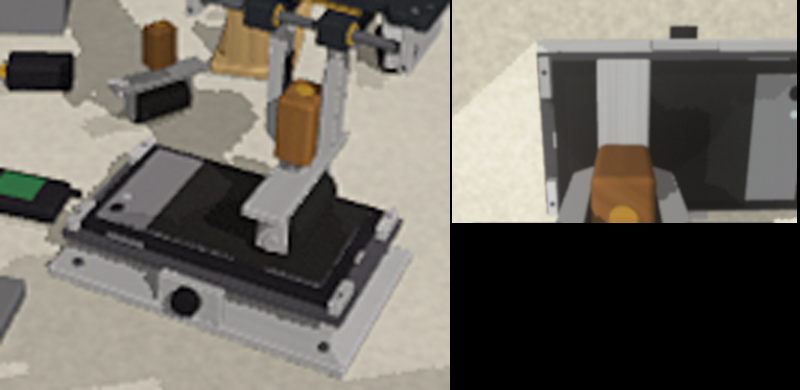

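Both near sections are black (home) now; only the two far sections are grey. I hop to the far end.

Request:
jog_arm(targets=[[255,0,0,-4,0],[255,0,0,-6,0],[255,0,10,-5,0],[255,0,22,0,0],[255,0,25,0,0]])

```text
time_s: 33.4
eef_pos: [0.5705, 0.206, 0.1637]
tcp_rot: [2.576, 1.798, 0.0]
contact_force: [-0.2, 0.9, -4.7]
opening: 0.0276
grip_force: 55.0
```

Request:
jog_arm(targets=[[255,0,24,0,0],[255,0,18,0,0],[255,0,6,0,0],[255,0,0,0,0],[255,0,0,0,0]])

```text
time_s: 34.02
eef_pos: [0.6129, 0.1903, 0.164]
tcp_rot: [-2.575, -1.798, 0.001]
contact_force: [-0.2, 0.5, -4.2]
opening: 0.0273
grip_force: 55.0
```

```bash
python3 - <<'E'
from h import *
st()
E
```

```text
34.02 [0.6129 0.1903 0.164 ] 69.85 F [-0.2  0.5 -4.2] M [-0.03 -0.07 -0.02] 0.0273 55.0
```

Request:
jog_arm(targets=[[255,0,0,4,0],[255,0,0,5,0],[255,0,0,3,0],[255,0,0,1,0],[255,0,0,0.6,0]])

```text
time_s: 34.65
eef_pos: [0.6146, 0.1897, 0.1522]
tcp_rot: [2.574, 1.797, 0.003]
contact_force: [-1.0, -2.0, 7.1]
opening: 0.0274
grip_force: 55.0
```

Request:
jog_arm(targets=[[255,0,0,0.3,0],[255,0,0,0.3,0],[255,0,0,0,0],[255,0,0,0,0],[255,0,0,0,0]])

```text
time_s: 35.28
eef_pos: [0.615, 0.1895, 0.1521]
tcp_rot: [2.574, 1.797, 0.005]
contact_force: [-0.5, -1.6, 7.4]
opening: 0.0277
grip_force: 55.0
```

Request:
jog_arm(targets=[[255,0,0,0.5,0],[255,0,0,0.4,0],[255,0,1,0.3,0],[255,0,2,0.2,0],[255,0,2,0.1,0]])

```text
time_s: 35.9
eef_pos: [0.6203, 0.1876, 0.1518]
tcp_rot: [2.572, 1.796, 0.007]
contact_force: [-1.5, -2.8, 9.8]
opening: 0.0278
grip_force: 55.0
```

Request:
jog_arm(targets=[[255,0,1,0.4,0],[255,0,1,0.3,0],[255,0,1,0.2,0],[255,0,1,0.2,0],[255,0,1,0.1,0]])

```text
time_s: 36.52
eef_pos: [0.6251, 0.1858, 0.1515]
tcp_rot: [2.572, 1.796, 0.008]
contact_force: [-1.7, -2.0, 15.8]
opening: 0.0277
grip_force: 55.0
```

Request:
jog_arm(targets=[[255,0,2,0.1,0],[255,0,2,0.1,0],[255,0,2,0.1,0],[255,0,2,0.1,0],[255,0,2,0.1,0]])

```text
time_s: 37.15
eef_pos: [0.6352, 0.1822, 0.1513]
tcp_rot: [2.571, 1.795, 0.01]
contact_force: [-1.3, -3.1, 14.9]
opening: 0.0281
grip_force: 55.0
```

Request:
jog_arm(targets=[[255,0,2,0.2,0],[255,0,2,0.1,0],[255,0,2,0.1,0],[255,0,2,0.1,0],[255,0,1,0,0]])

```text
time_s: 37.78
eef_pos: [0.6437, 0.1791, 0.151]
tcp_rot: [2.571, 1.795, 0.01]
contact_force: [-0.2, -2.7, 16.0]
opening: 0.0279
grip_force: 55.0
```

```bash
cat > lum.py <<'E'
from h import *
st()
w=get_image("top")
J=np.array([.566,.209]);u=np.array([.941,-.339]);v=np.array([.339,.941])
for lat in(-.038,0,.038):
    print(lat,[int(cv2.mean(w["frame"][int(q[1])-1:int(q[1])+2,int(q[0])-1:int(q[0])+2])[1]) for q in [proj(w,[*(J+u*s+v*lat),.053-.022*s]) for s in np.arange(-.08,.081,.02)]])
E
python3 lum.py
```

```text
37.77 [0.6437 0.1791 0.151 ] 69.86 F [-0.2 -2.7 16. ] M [-0.81  0.26  0.1 ] 0.0279 55.0
-0.038 [124, 136, 57, 57, 62, 141, 131, 90, 172]
0 [132, 57, 57, 56, 58, 63, 61, 103, 136]
0.038 [123, 57, 57, 54, 58, 60, 60, 122, 107]
```

Request:
jog_arm(targets=[[255,0,0,0.2,0],[255,0,-1,0,0],[255,0,-2,0,0],[255,0,-2,0,0],[255,0,-2,-0.1,0]])

```text
time_s: 38.45
eef_pos: [0.6378, 0.1812, 0.1512]
tcp_rot: [2.57, 1.795, 0.012]
contact_force: [-0.3, -3.3, 15.3]
opening: 0.0275
grip_force: 55.0
```

Request:
jog_arm(targets=[[255,0,-2,0,0],[255,0,-2,-0.1,0],[255,0,-2,0,0],[255,0,-2,-0.1,0],[255,0,-2,0,0]])

```text
time_s: 39.08
eef_pos: [0.629, 0.1845, 0.1517]
tcp_rot: [2.569, 1.794, 0.013]
contact_force: [0.1, -4.0, 17.5]
opening: 0.0278
grip_force: 55.0
```

Request:
jog_arm(targets=[[255,0,-2.4,-0.1,0],[255,0,-2.4,-0.1,0],[255,0,-2.4,-0.1,0],[255,0,-2.4,-0.1,0],[255,0,-2.4,0,0]])

```text
time_s: 39.7
eef_pos: [0.6172, 0.189, 0.1517]
tcp_rot: [2.57, 1.795, 0.012]
contact_force: [-0.4, -3.4, 16.1]
opening: 0.0278
grip_force: 55.0
```

Request:
jog_arm(targets=[[255,0,-1,-3,0],[255,0,0,-10,0],[255,0,0,-20,0],[255,0,0,-25,0],[255,0,0,-20,0]])

```text
time_s: 40.33
eef_pos: [0.6124, 0.1907, 0.2245]
tcp_rot: [-2.575, -1.797, 0.002]
contact_force: [0.1, 0.5, -3.8]
opening: 0.0278
grip_force: 55.0
```

```bash
cat >> lum.py <<'E'
for c in("wrist","side"):
  w=get_image(c); print(c)
  for lat in(-.038,-.02,0,.02,.038):
    print(lat,[int(cv2.mean(w["frame"][max(0,int(q[1])-1):int(q[1])+2,int(q[0])-1:int(q[0])+2])[1]) for q in [proj(w,[*(J+u*s+v*lat),.053-.022*s]) for s in np.arange(-.085,.086,.01)]])
E
python3 lum.py
```

```text
40.33 [0.6124 0.1907 0.2245] 69.83 F [ 0.1  0.5 -3.8] M [-0.04 -0.04 -0.02] 0.0278 55.0
-0.038 [124, 69, 119, 150, 111, 63, 93, 173, 123]
0 [124, 57, 53, 67, 53, 120, 154, 119, 86]
0.038 [123, 53, 54, 59, 60, 76, 86, 89, 107]
wrist
-0.038 [135, 135, 51, 49, 48, 47, 43, 40, 42, 43, 44, 76, 73, 73, 72, 71, 60, 124]
-0.02 [134, 133, 51, 48, 46, 42, 40, 40, 39, 39, 40, 66, 169, 166, 170, 168, 128, 126]
0 [133, 133, 50, 47, 42, 40, 40, 39, 38, 39, 40, 76, 171, 168, 172, 170, 138, 107]
0.02 [132, 131, 50, 44, 43, 42, 41, 41, 40, 42, 42, 60, 172, 169, 173, 171, 123, 111]
0.038 [131, 130, 48, 46, 44, 44, 44, 43, 43, 44, 45, 66, 172, 170, 174, 172, 134, 76]
side
-0.038 [102, 78, 31, 31, 33, 34, 31, 33, 30, 33, 34, 35, 34, 33, 35, 74, 108, 58]
-0.02 [115, 76, 35, 36, 35, 32, 29, 30, 29, 30, 31, 31, 36, 36, 35, 89, 115, 80]
0 [115, 89, 36, 36, 30, 30, 29, 29, 30, 29, 30, 30, 30, 30, 33, 78, 106, 64]
0.02 [114, 75, 37, 30, 30, 30, 30, 30, 29, 30, 30, 30, 31, 31, 30, 78, 115, 81]
0.038 [115, 85, 29, 30, 29, 31, 31, 30, 30, 30, 30, 30, 29, 30, 29, 56, 54, 70]
```

Colours: sections 2–8 are home, the end sections 1 and 9 are still grey. I press those two ends again, with a dwell.

Request:
jog_arm(targets=[[255,0,8,15,0],[255,0,10,18,0],[255,0,9,18,0],[255,0,7,12,0],[255,0,1,5.5,0]])

```text
time_s: 41.1
eef_pos: [0.6457, 0.1778, 0.1543]
tcp_rot: [-2.576, -1.797, 0.003]
contact_force: [0.5, 0.7, -4.0]
opening: 0.0276
grip_force: 55.0
```

Request:
jog_arm(targets=[[255,0,0,2.5,0],[255,0,0,2.5,0],[255,0,0,1.5,0],[255,0,0,0.8,0],[255,0,0,0.7,0]])

```text
time_s: 41.72
eef_pos: [0.6472, 0.1781, 0.1513]
tcp_rot: [2.573, 1.797, 0.007]
contact_force: [-0.7, -1.5, 8.2]
opening: 0.0276
grip_force: 55.0
```

```bash
python3 - <<'E'
from h import *
st()
E
```

```text
41.73 [0.6472 0.1781 0.1513] 69.85 F [-0.7 -1.5  8.2] M [-0.49  0.18  0.03] 0.0276 55.0
```

Request:
jog_arm(targets=[[255,0,0,0.5,0],[255,0,-0.5,0.4,0],[255,0,-0.5,0.4,0],[255,0,-0.5,0.3,0],[255,0,-0.5,0,0]])

```text
time_s: 42.35
eef_pos: [0.6466, 0.1783, 0.1512]
tcp_rot: [2.571, 1.795, 0.011]
contact_force: [-0.3, -2.2, 11.1]
opening: 0.0279
grip_force: 55.0
```

Request:
jog_arm(targets=[[255,0,-0.5,0,0],[255,0,-0.5,0,0],[255,0,-0.5,0,0],[255,0,-0.5,0,0],[255,0,-0.5,0,0]])

```text
time_s: 42.98
eef_pos: [0.6443, 0.1792, 0.1512]
tcp_rot: [2.571, 1.795, 0.011]
contact_force: [0.5, -2.4, 12.3]
opening: 0.0278
grip_force: 55.0
```

```bash
cat > strip.py <<'E'
from h import *
st()
J=np.array([.566,.209]);u=np.array([.941,-.339]);v=np.array([.339,.941])
w=get_image("side")
for lat in(.03,.038,.043,.047):
    print(lat,[int(cv2.mean(w["frame"][int(q[1]):int(q[1])+1,int(q[0]):int(q[0])+1])[1]) for q in [proj(w,[*(J+u*s+v*lat),.053-.022*s]) for s in np.arange(-.085,.086,.005)]])
E
python3 strip.py
```

```text
42.98 [0.6443 0.1792 0.1512] 69.86 F [ 0.5 -2.4 12.3] M [-0.74 -0.05  0.03] 0.0278 55.0
0.03 [117, 116, 114, 36, 36, 38, 35, 36, 37, 36, 36, 37, 35, 31, 34, 30, 32, 31, 31, 30, 31, 30, 33, 29, 31, 32, 30, 31, 32, 30, 30, 29, 23, 135, 160]
0.038 [116, 116, 93, 34, 37, 36, 36, 35, 37, 35, 39, 35, 32, 31, 30, 33, 31, 29, 30, 32, 31, 30, 33, 32, 25, 32, 31, 31, 33, 31, 31, 30, 29, 23, 17]
0.043 [116, 117, 76, 33, 36, 33, 35, 35, 36, 36, 36, 33, 33, 30, 30, 30, 30, 32, 32, 31, 32, 28, 32, 32, 31, 29, 29, 31, 31, 32, 29, 30, 25, 23, 30]
0.047 [115, 115, 63, 35, 35, 30, 35, 35, 39, 36, 33, 32, 30, 28, 31, 30, 30, 30, 30, 32, 31, 29, 32, 30, 28, 28, 28, 32, 28, 29, 29, 33, 27, 30, 32]
```

Request:
jog_arm(targets=[[255,0,0,0.4,0],[255,0,0.5,0.3,0],[255,0,0.5,0.2,0],[255,0,0.5,0,0],[255,0,0.5,0,0]])

```text
time_s: 43.65
eef_pos: [0.646, 0.1785, 0.1509]
tcp_rot: [2.571, 1.795, 0.011]
contact_force: [-1.4, -2.6, 14.5]
opening: 0.028
grip_force: 55.0
```

Request:
jog_arm(targets=[[255,0,0.5,0,0],[255,0,0.5,0,0],[255,0,0,0,0],[255,0,0,0,0],[255,0,0,0,0]])

```text
time_s: 44.28
eef_pos: [0.647, 0.1782, 0.1509]
tcp_rot: [2.571, 1.795, 0.011]
contact_force: [-0.2, -3.3, 13.9]
opening: 0.0274
grip_force: 55.0
```

Request:
jog_arm(targets=[[255,0,-1.5,0,0],[255,0,-1.5,0,0],[255,0,-1.5,0,0],[255,0,-1.5,0,0],[255,0,-1.5,0,0]])

```text
time_s: 44.9
eef_pos: [0.6406, 0.1805, 0.1512]
tcp_rot: [2.57, 1.795, 0.013]
contact_force: [-0.5, -3.4, 14.9]
opening: 0.0281
grip_force: 55.0
```

Request:
jog_arm(targets=[[255,0,-1,-4,0],[255,0,-4,-6,0],[255,0,-20,-6,0],[255,0,-25,0,0],[255,0,-30,0,0]])

```text
time_s: 45.52
eef_pos: [0.5597, 0.2097, 0.161]
tcp_rot: [-2.575, -1.797, 0.003]
contact_force: [0.3, 0.1, -3.1]
opening: 0.028
grip_force: 55.0
```

```bash
python3 strip.py
```

```text
45.52 [0.5597 0.2097 0.161 ] 69.83 F [ 0.3  0.1 -3.1] M [-0.01 -0.05 -0.03] 0.028 55.0
0.03 [114, 100, 98, 29, 29, 29, 31, 32, 31, 29, 33, 33, 32, 29, 30, 31, 22, 20, 18, 13, 21, 23, 33, 32, 31, 34, 29, 32, 31, 35, 37, 33, 70, 38, 33]
0.038 [100, 101, 81, 28, 30, 30, 29, 31, 29, 31, 29, 32, 33, 31, 32, 32, 32, 33, 32, 33, 33, 29, 32, 31, 31, 32, 29, 31, 30, 30, 30, 32, 29, 26, 35]
0.043 [100, 100, 64, 29, 29, 30, 31, 31, 31, 32, 31, 32, 31, 33, 31, 29, 32, 31, 33, 30, 31, 30, 32, 31, 31, 30, 31, 31, 31, 33, 29, 31, 23, 23, 30]
0.047 [100, 101, 53, 29, 30, 28, 30, 32, 30, 31, 31, 33, 30, 31, 33, 32, 30, 33, 30, 31, 31, 33, 30, 29, 32, 31, 28, 30, 31, 33, 31, 33, 27, 31, 32]
```

Request:
jog_arm(targets=[[255,0,-16,0,0],[255,0,-22,0,0],[255,0,-24,0,0],[255,0,-18,0,0],[255,0,-6,0,0]])

```text
time_s: 46.2
eef_pos: [0.4798, 0.2391, 0.1618]
tcp_rot: [2.575, 1.8, -0.0]
contact_force: [1.0, -0.3, -4.3]
opening: 0.0277
grip_force: 55.0
```

Request:
jog_arm(targets=[[255,0,0,3.5,0],[255,0,0,3,0],[255,0,0,1.5,0],[255,0,0,1,0],[255,0,0,0.5,0]])

```text
time_s: 46.82
eef_pos: [0.4829, 0.2383, 0.1539]
tcp_rot: [2.575, 1.797, 0.004]
contact_force: [-0.6, -1.6, 8.0]
opening: 0.0275
grip_force: 55.0
```

```bash
python3 - <<'E'
from h import *
st()
E
```

```text
46.83 [0.4829 0.2383 0.1539] 69.82 F [-0.6 -1.6  8. ] M [-0.43  0.15 -0.01] 0.0275 55.0
```

Request:
jog_arm(targets=[[255,0,0,0.5,0],[255,0,0,0.5,0],[255,0,0,0.4,0],[255,0,0,0.3,0],[255,0,0,0,0]])

```text
time_s: 47.45
eef_pos: [0.4836, 0.2381, 0.1536]
tcp_rot: [2.573, 1.796, 0.007]
contact_force: [0.1, -2.5, 13.2]
opening: 0.0278
grip_force: 55.0
```

Request:
jog_arm(targets=[[255,0,0.5,0,0],[255,0,0.5,0,0],[255,0,0.5,0,0],[255,0,0.5,0,0],[255,0,0.5,0,0]])

```text
time_s: 48.08
eef_pos: [0.4859, 0.2372, 0.1535]
tcp_rot: [2.573, 1.796, 0.007]
contact_force: [-1.4, -3.1, 13.3]
opening: 0.0277
grip_force: 55.0
```

Request:
jog_arm(targets=[[255,0,0,0.4,0],[255,0,0,0.2,0],[255,0,-0.5,0,0],[255,0,-0.5,0,0],[255,0,-0.5,0,0]])

```text
time_s: 48.7
eef_pos: [0.4853, 0.2375, 0.1534]
tcp_rot: [2.572, 1.795, 0.009]
contact_force: [-0.8, -4.5, 14.6]
opening: 0.0275
grip_force: 55.0
```

Request:
jog_arm(targets=[[255,0,-0.5,0,0],[255,0,0,0,0],[255,0,0.5,0,0],[255,0,1,0,0],[255,0,1,0,0]])

```text
time_s: 49.32
eef_pos: [0.4866, 0.237, 0.1534]
tcp_rot: [2.573, 1.796, 0.008]
contact_force: [-1.8, -4.0, 15.8]
opening: 0.0278
grip_force: 55.0
```

Request:
jog_arm(targets=[[255,0,1.5,0,0],[255,0,1.5,0,0],[255,0,1.5,0,0],[255,0,1.5,0,0],[255,0,1.5,0,0]])

```text
time_s: 49.95
eef_pos: [0.4936, 0.2344, 0.1535]
tcp_rot: [2.573, 1.796, 0.008]
contact_force: [-1.9, -2.6, 15.8]
opening: 0.0278
grip_force: 55.0
```

Request:
jog_arm(targets=[[255,0,1,-4,0],[255,0,0,-12,0],[255,0,0,-20,0],[255,0,0,-22,0],[255,0,0,-12,0]])

```text
time_s: 50.58
eef_pos: [0.4925, 0.2349, 0.2207]
tcp_rot: [2.576, 1.798, 0.001]
contact_force: [-0.2, 0.4, -4.0]
opening: 0.0274
grip_force: 55.0
```

```bash
python3 lum.py; python3 - <<'E'
from h import *
s,p,a=pose(); plan([.5645,-.1568,.2194],85.88,10,255)
E
```

```text
50.58 [0.4925 0.2349 0.2207] 69.83 F [-0.2  0.4 -4. ] M [-0.04 -0.04  0.05] 0.0274 55.0
-0.038 [157, 58, 55, 53, 52, 52, 52, 58, 58]
0 [110, 51, 54, 54, 61, 61, 57, 57, 57]
0.038 [148, 72, 63, 55, 61, 63, 55, 57, 56]
wrist
-0.038 [78, 74, 72, 66, 41, 45, 35, 34, 34, 33, 33, 33, 34, 34, 44, 45, 47, 48]
-0.02 [144, 146, 144, 147, 41, 40, 33, 34, 33, 32, 41, 41, 42, 42, 43, 44, 45, 47]
0 [170, 172, 171, 137, 43, 41, 40, 38, 40, 41, 40, 40, 41, 42, 42, 43, 44, 46]
0.02 [171, 174, 173, 148, 45, 42, 41, 41, 42, 43, 43, 42, 43, 44, 44, 44, 60, 55]
0.038 [172, 174, 174, 157, 47, 45, 44, 43, 42, 41, 41, 45, 43, 45, 46, 47, 45, 46]
side
-0.038 [24, 26, 26, 32, 34, 36, 21, 23, 21, 23, 23, 24, 23, 31, 35, 30, 33, 27]
-0.02 [31, 31, 31, 31, 31, 31, 22, 24, 25, 25, 30, 31, 33, 37, 36, 37, 37, 29]
0 [30, 31, 31, 31, 31, 31, 31, 30, 37, 36, 36, 36, 37, 36, 37, 37, 37, 30]
0.02 [30, 31, 32, 32, 31, 31, 31, 31, 37, 36, 37, 35, 37, 38, 38, 36, 66, 39]
0.038 [32, 31, 30, 31, 31, 31, 32, 31, 31, 30, 37, 37, 35, 36, 37, 37, 31, 34]
[255, -34.3, 20.3, 0.0, -0.028], [255, -34.8, 19.3, 0.0, -0.028], [255, -35.3, 18.3, 0.0, -0.028], [255, -35.8, 17.3, 0.0, -0.028], [255, -36.3, 16.3, 0.0, -0.028], 
[255, -36.8, 15.3, 0.0, -0.028], [255, -37.2, 14.3, 0.0, -0.028], [255, -37.6, 13.2, 0.0, -0.028], [255, -37.9, 12.2, 0.0, -0.028], [255, -38.2, 11.1, 0.0, -0.028],
```

All nine sections are dark (home) along the whole length. Back to the rest.

Request:
jog_arm(targets=[[255,-17,10,0,-0.028],[255,-35,19,0,-0.028],[255,-42,22,0,-0.028],[255,-44,21,0,-0.028],[255,-45,20,0,-0.028]])

```text
time_s: 51.35
eef_pos: [0.5281, 0.0317, 0.2186]
tcp_rot: [-2.442, -1.975, 0.002]
contact_force: [-0.2, 0.7, -4.0]
opening: 0.028
grip_force: 55.0
```

Request:
jog_arm(targets=[[255,-45,19,0,-0.028],[255,-44,17,0,-0.028],[255,-42,15,0,-0.028],[255,-32,10,0,-0.028],[255,-18,5,0,-0.028]])

```text
time_s: 51.98
eef_pos: [0.5633, -0.1584, 0.2182]
tcp_rot: [-2.299, -2.138, 0.002]
contact_force: [-0.7, 0.5, -3.7]
opening: 0.0275
grip_force: 55.0
```

Request:
jog_arm(targets=[[255,0,0,0,0],[255,0,0,0,0],[255,0,0,0,0],[255,0,0,0,0],[255,0,0,0,0]])

```text
time_s: 52.6
eef_pos: [0.5638, -0.1561, 0.2201]
tcp_rot: [2.299, 2.141, 0.0]
contact_force: [0.8, 0.3, -4.3]
opening: 0.0276
grip_force: 55.0
```

```bash
python3 - <<'E'
from h import *
st();plan([.5645,-.1568,.1304],85.88,5,255)
E
```

```text
52.6 [ 0.5638 -0.1561  0.2201] 85.91 F [ 0.8  0.3 -4.3] M [-0.01 -0.06  0.  ] 0.0276 55.0
[255, -0.1, 0.2, 17.9, 0.0001], [255, -0.1, 0.2, 17.9, 0.0001], [255, -0.1, 0.2, 17.9, 0.0001], [255, -0.1, 0.2, 17.9, 0.0001], [255, -0.1, 0.2, 17.9, 0.0001],
```

Request:
jog_arm(targets=[[255,-1,1,16,0],[255,0,0,24,0],[255,0,0,24,0],[255,0,0,16,0],[255,0,0,8,0]])

```text
time_s: 53.22
eef_pos: [0.5641, -0.1575, 0.1304]
tcp_rot: [-2.299, -2.139, 0.001]
contact_force: [0.1, -0.2, -3.6]
opening: 0.0279
grip_force: 55.0
```

Request:
jog_arm(targets=[[255,0,0,4,0],[255,0,0,4,0],[255,0,0,3,0],[255,0,0,2,0],[255,0,0,1,0]])

```text
time_s: 53.85
eef_pos: [0.5647, -0.1577, 0.118]
tcp_rot: [2.3, 2.14, 0.0]
contact_force: [0.7, -0.3, -3.4]
opening: 0.028
grip_force: 55.0
```

Request:
jog_arm(targets=[[255,0,0,0.5,0],[255,0,0,0.5,0],[255,0,0,0.3,0],[255,0,0,0,0],[255,0,0,0,0]])

```text
time_s: 54.48
eef_pos: [0.5647, -0.1577, 0.1174]
tcp_rot: [2.299, 2.14, 0.0]
contact_force: [-2.2, 1.3, 6.0]
opening: 0.0276
grip_force: 55.0
```

Request:
jog_arm(targets=[[230,0,0,-0.5,0],[150,0,0,-0.5,0],[100,0,0,0,0],[50,0,0,0,0],[0,0,0,0,0]], grip_force=20)

```text
time_s: 55.1
eef_pos: [0.5648, -0.1578, 0.1174]
tcp_rot: [2.3, 2.14, 0.0]
contact_force: [-0.4, 0.2, 0.4]
opening: 0.0644
grip_force: 0.0
```

Request:
jog_arm(targets=[[0,0,0,0,0],[0,0,0,0,0],[0,0,0,0,0],[0,0,0,0,0],[0,0,0,0,0]])

```text
time_s: 55.72
eef_pos: [0.5647, -0.1577, 0.1176]
tcp_rot: [2.3, 2.14, -0.0]
contact_force: [-0.3, 0.1, 0.3]
opening: 0.0942
grip_force: 0.0
```

Request:
jog_arm(targets=[[0,0,0,-10,0],[0,0,0,-25,0],[0,0,0,-35,0],[0,0,0,-35,0],[0,0,0,-20,0]])

```text
time_s: 56.35
eef_pos: [0.5654, -0.158, 0.2455]
tcp_rot: [2.297, 2.138, 0.002]
contact_force: [-0.3, 0.1, -0.9]
opening: 0.0939
grip_force: 0.0
```

```bash
python3 - <<'E'
from h import *
st()
t=get_image("top");s=get_image("side");w=get_image("wrist")
for c in("side","wrist"):
  for r in place_of(c,"roller_grip"): print(c,r["point"],round(r["confidence"],2))
print("expected",proj(s,[.5645,-.1555,.113]),proj(w,[.5645,-.1555,.113]),"gripper moved; wheel low",proj(s,[.5645,-.1555,.017]))
for r in silhouettes("side","roller"): print(r["box"],r["confidence"])
E
```

```text
56.35 [ 0.5654 -0.158   0.2455] 85.88 F [-0.3  0.1 -0.9] M [-0.01 -0.06  0.01] 0.0939 0.0
side [340.3, 177.9] 0.88
side [384.3, 197.2] 0.77
side [300.6, 213.9] 0.69
wrist [316.3, 190.4] 0.97
wrist [388.6, 32.0] 0.82
wrist [209.5, 171.1] 0.72
expected [340.13468743 177.69423834] [315.80019865 194.29112553] gripper moved; wheel low [338.48230319 206.67026646]
[288.2, 206.9, 318.7, 244.6] 0.74
[375.8, 189.0, 386.1, 226.6] 0.71
[334.8, 167.0, 345.7, 204.7] 0.56
```

The roller stands in its rest again: its grip shows at side (340,178), the same place as at the start. I hand in the job.

```bash
python3 -c "
from bench import bot
print(bot.job_done())"
```

```text
the job is handed in; nothing more can be done
None
```

I handed in the job at about 56 s. All nine cover sections look bedded home in the camera images, with a highest read press of about 22.5 N (under the 25 N limit). The largest roller is parked upright in its rest.

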